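Proof-load a clay hanger lug on the bench pull tester

TASK

Proof-test the clay hanger lug clamped in the bench pull tester: take the slimmer of the two wooden-handled pull pins from the rack, push it down through the lug's eye until its collar is on the lug, then draw it gently away from the spring barrel until the pointer stands level with the tooth of the steel setting clip, without straining the lug far past that mark. Keep the load on and finish while still holding the pin, the pointer still at the mark. Pull by the pin only; leave the clip, the thicker pin and the pieces standing about in their places.

Things in the scene. Friction and masses are not known exactly. Their poses are not given: they have to be found in the camera images.
- slim_pin: Slimmer pull pin, loose, 80 g: steel shank 10 mm thick, wooden handle. Origin: centre of the collar's underside; z up through the handle. Shank 42 mm long below it, last 8 mm tapering to 5 mm. Collar 27 mm wide, 4 mm thick. Round handle 4 to 53 mm above the origin, 22 mm thick at 28 to 42 mm. Starts upright in a rack hole, collar on the rack's bar.
- thick_pin: Thicker pull pin of the same form and origin: shank 16 mm, collar 35 mm, handle 32 mm thick. Too thick for the lug's eye; it hangs in the rack's other hole and stays there.
- pin_rack: Fixed light wooden pin rack. Origin: centre of its foot, on the table; x across, y along. Top bar 50 mm (x) by 190 mm (y), 10 mm thick, upper face 80 mm above the table. Two 19 mm holes through the bar at y = -45 and +45 mm; the shanks hang in view below it, ends 38 mm above the table. Which pin is in which hole changes.
- tester: Bench pull tester, fixed: grey base 340 mm (x) by 120 mm (y); carriage with clamp and clay lug on a rail in front (-x), aluminium spring barrel behind (+x). Origin: centre of the base's underside, on the table. The carriage is pulled out to -x, roughly towards the robot. Scale ledge left (+y) of the rail, 50 mm high, ticks 5 mm apart. Clamp 85 mm high, from 41 mm behind the eye.
- lug_eye (a point): Centre of the eye of the clay lug (a flat brown ring 39 mm across, 14 mm thick, strap back into the clamp) at its top face, 72 mm above the table: an upright round hole, 13 mm wide, right through, 34 mm free below. At rest 100 mm from the tester's origin along its -x; moves with the carriage. Axes as the tester's. With the pin home, the pin's origin lies here.
- draw_slide (a joint): How far the carriage is pulled out, m: 0 at rest, stop at 0.055. The spring pulls back with 2.6 N at 0 and 220 N/m more, that is about 9 N at 30 mm; friction about 0.4 N.
- pointer (a point): Tip of the carriage's dark pointer, a small arm reaching left (+y of the tester) over the scale ledge, 53 mm above the table; axes as the tester's. It moves with the carriage.
- mark (a point): The mark: tip of the tooth on the steel setting clip (12 mm wide block with thumb screw) on the scale ledge's outer edge, 53 mm above the table; axes as the tester's. Pointer and mark are level when their x in the tester's frame is the same, that is when draw_slide equals set_clip; they then stand tip to tip.
- set_clip (a joint): Setting of the clip, m of carriage travel: anywhere from 0.022 to 0.038 at the start. It slides if pushed hard (about 4 N); leave it.
- mushroom: Clay mushroom, 62 mm wide, 60 mm tall, loose bystander. Origin: centre of its underside.
- heart: Clay heart tile, 55 x 61 x 12 mm, loose bystander. Origin: centre of its underside.
- water_pot: Plastic water pot, 99 mm wide, 76 mm tall, loose bystander. Origin: centre of its underside.
- pumpkin: Clay pumpkin, 121 mm wide, 103 mm tall, loose bystander. Origin: centre of its underside.
- wood_rib: Wooden kidney-shaped rib, 71 x 116 x 8 mm, loose bystander. Origin: centre of its underside.
There are look-alikes about, which are no part of the job. Leave any turquoise look-alike of the slim_pin alone.

How it is judged:
On the way, in this order (a step that is already met when the one before it is completed fails the run):
1. the slim pin is through the lug's eye up to its collar, with the tester still at rest (horizontal distance between slim_pin and lug_eye below 0.006 m and z of slim_pin in the frame of lug_eye below 0.006 m and angle between the z axis of slim_pin and the z axis of lug_eye, either way round below 0.2 rad and value of joint draw_slide below 0.008 m), for 0.2 s.
2. the pin has drawn the pointer to the mark (x of pointer in the frame of mark between -0.004 and 0.004 m and contact force between slim_pin and tester above 3 N), for 0.2 s.
At the end, for the whole second after the job is handed in: Fingers hold the slim pin, upright (0.3 rad) in the eye, collar at most 8 mm above the lug; the pin alone pulls the lug (over 3 N); pointer still (under 5 mm/s) within 4 mm of the clip's tooth along the scale; thick pin within 20 mm of its place (all of step 2 and velocity of joint draw_slide between -0.005 and 0.005 m/s and horizontal distance between slim_pin and lug_eye below 0.007 m and z of slim_pin in the frame of lug_eye below 0.008 m and angle between the z axis of slim_pin and the z axis of lug_eye, either way round below 0.3 rad and contact force between the fingers and slim_pin above 1 N and contact force between each of the fingers, the arm and tester below 1 N and distance of thick_pin from where it was at the start of the episode below 0.02 m); the arm keeps its last pose, push and grip.
It fails at once if the lug is strained: the pointer is pulled more than 10 mm past the mark (x of pointer in the frame of mark below -0.01 m).
It fails at once if the setting clip is shifted by more than 3 mm (distance of mark from where it was at the start of the episode above 0.003 m).
It fails at once if a bystander or the thick pin is pushed away by more than 30 mm (distance of any of mushroom, heart, water_pot, pumpkin, wood_rib, thick_pin from where it was at the start of the episode above 0.03 m).
It also fails if it takes over 56 s, if anything falls off the work surface, if the arm or the gripper's body presses on something with over 40 N, if the wrist force passes 120 N, or if a joint passes its speed limit or range.

ROBOT

A 7-joint arm with a two-finger parallel gripper is mounted at the origin on the work surface; the furniture and walls round the work are solid. World frame = base frame: x ahead of the robot, y to its left, z up, the work surface at z = 0. Lengths are in m, angles in rad, forces in N, time in s.
With the tool pointing down it reaches from about 0.4 to 0.925 m from the base axis. Payload 5.6 kg.
Tool frame: the origin (TCP) lies on the centre line of the jaws, within the pads' length; the fingertips stand ahead of it and the grasp point (between the pads) lies 2 mm behind it (manip.finger_overhang is the z of the fingertips in the tool frame, in m); z points along the fingers, y is the line along which they close (so a half turn about z gives the same grasp; the last joint's range is limited). The gripper opens to 85 mm and grips with 20 to 120 N. Pads are 22 mm wide; open, the fingers measure 114 mm over their backs; the gripper's body (76 mm by 85 mm) begins 54 mm behind the grasp point. The pads swing forward as they close: fully open they stand 13 mm farther back than shut.
Start: joints at [-1.291, 0.468, -0.012, 1.603, 0.006, 1.071, -0.056], TCP at [0.206, 0.616, 0.217] pointing down, gripper open.
Joint ranges: [-2.53, 2.53], [-0.31, 2.02], [-1.57, 1.55], [0.28, 2.44], [-1.29, 4.43], [0.15, 1.84], [-2.92, 2.92]. Speed limits (rad/s): [2.57, 2.57, 3.14, 3.14, 3.14, 3.14, 3.14].

INTERFACE

Orientations are given as a unit quaternion [x, y, z, w].
In Python, from cell import manip gives the robot as it stands. Calls block until the motion is done:
- manip.movep(position, orientation): joint-space move of the TCP to a pose.
- manip.movel(position, rotation=None, vel=0.15, contact_N=None): straight line of the TCP; rotation=None keeps the orientation; vel is the mean speed in m/s. With contact_N (N) it stops when the force on the tool has changed by that much, and returns True; else False.
- manip.move_joints(angles): joint-space move.
- manip.grip(opening): finger opening in m; the grip force is fixed at half the most; returns when the fingers have stopped.
- manip.pause(seconds).
- manip.inverse_kinematics(position, orientation): joint angles nearest the present ones, or None.
- manip.grab_frame(name): name is "scene" or "top"; returns a dict with "pixels" (480x640x3 uint8, red, green, blue), "fx", "fy", "cx", "cy" (pixels), "pose" (4x4, takes a point from camera to world coordinates). Camera axes: x right, y up, looking along -z (the intrinsics and any distortion apply to the point x, -y, -z); pixel columns grow to the right and rows downward; lengths in m; the calibration is good to about 2 mm. A picture is of the moment at which its call begins. There is no depth.
A pose or a line that the arm cannot do raises manip.MotionError and nothing moves.
- manip.sign_off(): hands the job in; it is judged then, once.
Readings, each from a call of its own:
- manip.current_t(): time.
- manip.current_joints(): joint angles.
- manip.current_joint_vel(): joint speeds.
- manip.current_joint_torque(): joint torques, N m.
- manip.current_tcp_pos(): TCP position.
- manip.current_tcp_rot(): TCP orientation.
- manip.current_force(): force on the tool from outside, world axes, zero at the start.
- manip.current_torque(): the same for the moment, N m.
- manip.current_width(): finger opening in m.
- manip.current_grasp_force(): force on a finger pad.
Only numpy, scipy, OpenCV 4.12 (cv2) and the standard library are available. Lean on these libraries where they do the work, as an engineer would, in place of code of your own. Each camera call takes 0.05 s, during which the arm holds its last target. There are 200 camera calls.

## Working session

There is one attempt and no reset: what is moved stays moved. The work goes in short steps, each a Python script; the robot and the scene stay as the last script left them, time stands still between calls to the robot, and variables do not carry over. Pictures are saved under pics/ and viewed, at most 10 in all, crops included, and the job is handed in when it is done.

```bash
ls; mkdir -p pics
cat > h.py <<'E'
import numpy as np, cv2
from cell import manip
def grab(n):
    f=manip.grab_frame(n); return f
def save(f,p,crop=None,scale=1):
    im=f["pixels"][:,:,::-1]
    if crop: x0,y0,x1,y1=crop; im=im[y0:y1,x0:x1]
    if scale!=1: im=cv2.resize(im,None,fx=scale,fy=scale,interpolation=cv2.INTER_CUBIC)
    cv2.imwrite(p,im)
def ray(f,u,v):
    T=np.array(f["pose"]); d=np.array([(u-f["cx"])/f["fx"],-(v-f["cy"])/f["fy"],-1.])
    return T[:3,3],T[:3,:3]@d
def onz(f,u,v,z):
    o,d=ray(f,u,v); return o+d*(z-o[2])/d[2]
def proj(f,p):
    T=np.array(f["pose"]); q=T[:3,:3].T@(np.array(p)-T[:3,3])
    return f["cx"]+f["fx"]*q[0]/-q[2], f["cy"]+f["fy"]*q[1]/q[2]
E
python3 - <<'E'
from h import *
for n in("scene","top"):
    f=grab(n); save(f,f"pics/{n}0.png"); print(n,{k:np.round(v,4) if k!="pose" else np.round(v,3).tolist() for k,v in f.items() if k!="pixels"})
print(manip.current_t(),manip.finger_overhang,manip.current_tcp_rot(),manip.current_tcp_pos())
E
```

```text
pics
scene {'fx': np.float64(613.0256), 'fy': np.float64(613.0256), 'cx': np.float64(327.773), 'cy': np.float64(242.3045), 'pose': [[-0.551, 0.433, -0.713, -0.702], [-0.834, -0.303, 0.46, 0.856], [-0.017, 0.849, 0.528, 0.993], [0.0, 0.0, 0.0, 1.0]]}
top {'fx': np.float64(480.3441), 'fy': np.float64(480.3441), 'cx': np.float64(321.302), 'cy': np.float64(240.1606), 'pose': [[0.095, 0.974, -0.208, 0.301], [-0.996, 0.093, -0.016, 0.043], [0.003, 0.208, 0.978, 1.235], [0.0, 0.0, 0.0, 1.0]]}
0.1 0.017 [ 1.60750584e-01  9.86994752e-01 -7.76784461e-04 -7.63293383e-05] [0.20608857 0.61592033 0.21574513]
```

View pics/scene0.png

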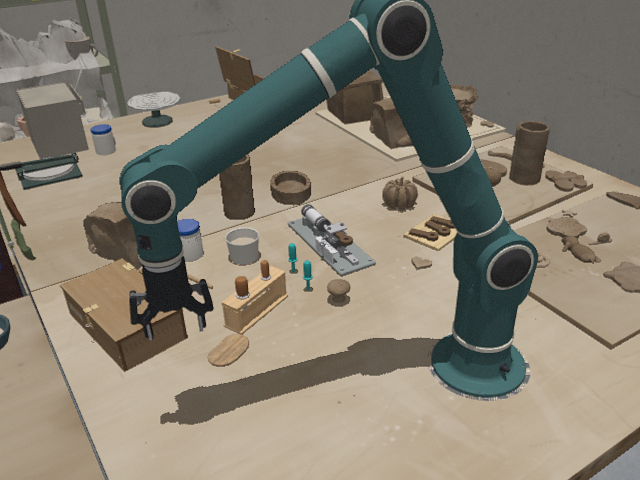

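View pics/top0.png

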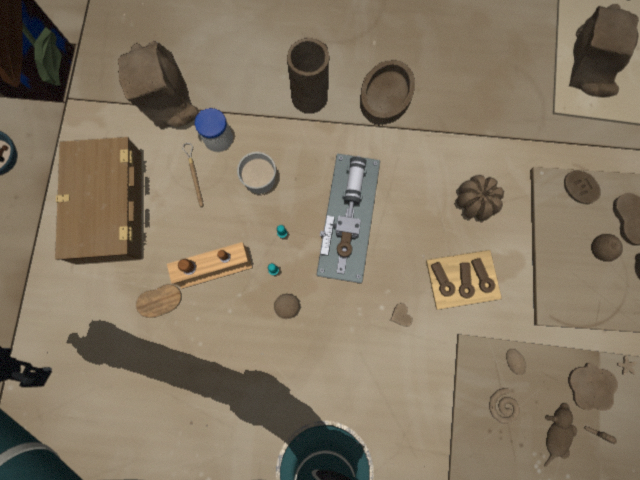

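The scene view shows the rack at about (255,298) with a fatter wooden handle at (242,287) and a slimmer one at (265,268). Two turquoise pins stand at (292,255) and (307,273), and the tester is at (335,240).

In the top view, these could be taken for the slim pin:
- **Wooden pin, smaller:** (223,255). This is my choice.
- **Wooden pin, larger:** (185,265). This is the thick pin.
- **Turquoise look-alikes:** (282,232) and (274,269).

Next I'll check that choice in one close crop.

Run:
```python
from h import *
f=grab("top"); save(f,"pics/top1.png",(160,145,390,310),3.4)
for n,(u,v,z) in dict(slim=(223,255,.13),thick=(185,265,.13),eye=(344,246,.072),t1=(282,232,.1),t2=(274,269,.1),mush=(287,306,.03)).items(): print(n,onz(f,u,v,z).round(4))
g=grab("scene"); save(g,"pics/sc1.png",(210,190,390,330),4.4)
```

```text
slim [0.4783 0.2862 0.13  ]
thick [0.4465 0.3708 0.13  ]
eye [0.5384 0.0049 0.072 ]
t1 [0.5528 0.1584 0.1   ]
t2 [0.4611 0.1672 0.1   ]
mush [0.3816 0.132  0.03  ]
```

View pics/top1.png

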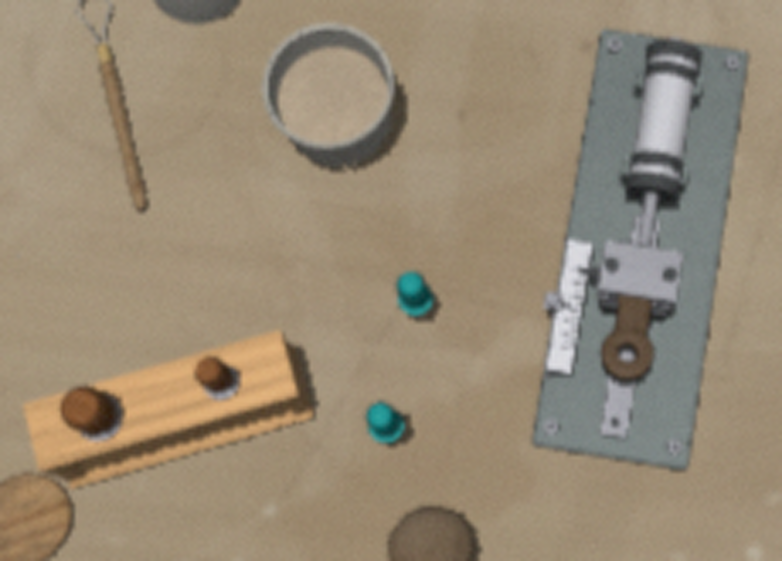

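View pics/sc1.png

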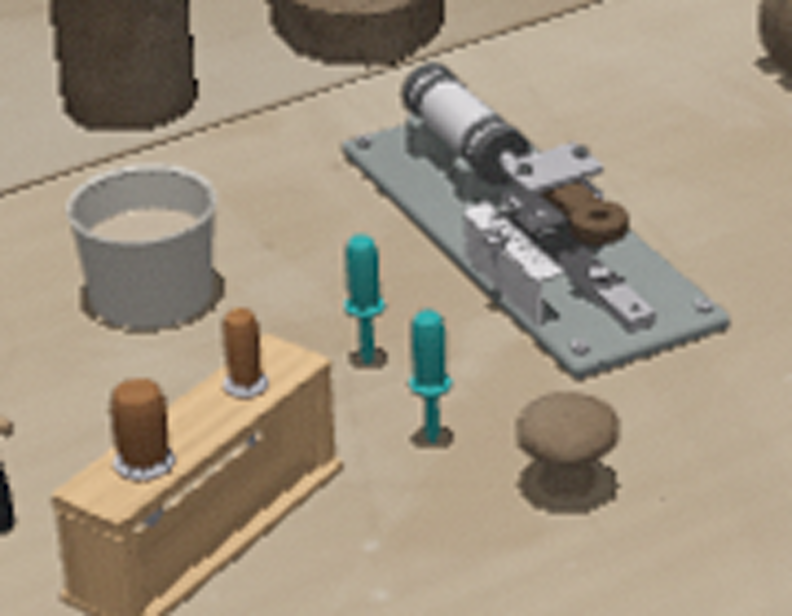

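The crops confirm the choice. The slim wooden pin is at top-crop (213,375), full-image (223,255), with a narrower handle and a steel collar. The thick pin is at crop (88,410), and the turquoise ones at (413,290) and (385,422). The lug's eye is at crop (627,355), the pointer near (595,273), and the clip's screw near (550,303). Next I'll measure, with a zoom on the scale from both views.

```bash
cat > meas.py <<'E'
from h import *
def tri(rs):
    A=np.zeros((3,3));b=np.zeros(3)
    for o,d in rs:
        d=d/np.linalg.norm(d);P=np.eye(3)-np.outer(d,d);A+=P;b+=P@o
    x=np.linalg.solve(A,b); return x,[np.linalg.norm(np.cross(x-o,d/np.linalg.norm(d))) for o,d in rs]
def blob(f,lo,hi,near,box=22):
    hsv=cv2.cvtColor(f["pixels"],cv2.COLOR_RGB2HSV); m=cv2.inRange(hsv,lo,hi)
    n,l,s,c=cv2.connectedComponentsWithStats(m)
    ok=[i for i in range(1,n) if s[i,4]>12]
    i=min(ok,key=lambda i:np.hypot(*(c[i]-near))); return c[i],s[i],(l==i).astype(np.uint8)
E
python3 - <<'E'
from meas import *
t=grab("top"); s=grab("scene")
H=lambda f,u,v:cv2.cvtColor(f["pixels"],cv2.COLOR_RGB2HSV)[v,u].tolist()
print("handle",H(t,222,255),H(s,265,268),"rack",H(t,205,262),H(s,275,285),"lug",H(t,341,252),H(t,345,236),"clay s",H(s,340,240),"base",H(t,332,270),H(s,365,265),"table",H(t,300,200), "hole",H(t,344,249),"shade",H(t,250,265))
a=cv2.resize(t["pixels"][205:265,312:372],None,fx=6.6,fy=6.6,interpolation=cv2.INTER_CUBIC)
b=cv2.resize(s["pixels"][220:280,305:365],None,fx=6.6,fy=6.6,interpolation=cv2.INTER_CUBIC)
cv2.imwrite("pics/scale.png",np.hstack([a,b])[:,:,::-1])
E
```

```text
handle [13, 158, 126] [13, 135, 106] rack [16, 115, 206] [16, 103, 121] lug [15, 88, 101] [15, 90, 99] clay s [14, 100, 92] base [87, 17, 134] [83, 7, 142] table [18, 67, 156] hole [129, 11, 161] shade [16, 116, 119]
```

View pics/scale.png

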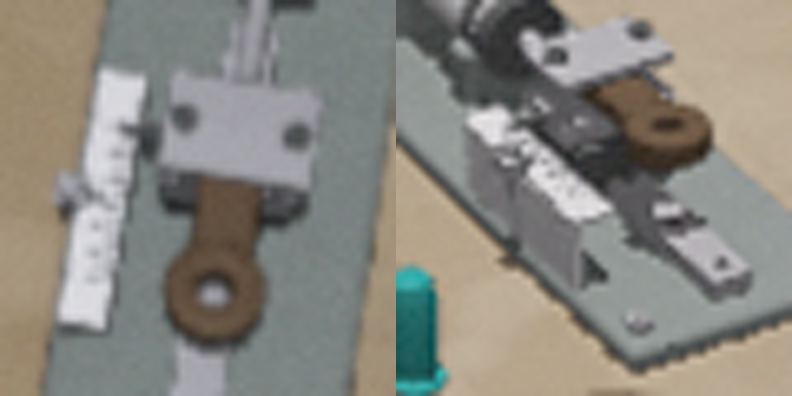

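The zoom shows the top view on the left: eye centre at crop (213,292), full (344.3,249.2). The pointer tip is at crop ~(125,127), full (330.9,224.2), and the clip's tooth tip at crop ~(100,200), full (327.2,235.3). In the scene view (right), the eye is at crop ~(668,125), full (346.2,238.9).

Run:
```python
from meas import *
t=grab("top"); s=grab("scene")
# tester yaw
hsv=cv2.cvtColor(t["pixels"],cv2.COLOR_RGB2HSV); m=cv2.inRange(hsv,(70,8,60),(110,80,200)); m[:, :300]=0; m[:,400:]=0; m[:140]=0; m[300:]=0
m=cv2.morphologyEx(m,cv2.MORPH_OPEN,np.ones((3,3)))
pts=cv2.convexHull(np.argwhere(m)[:,::-1].astype(np.int32))[:,0]
W=np.array([onz(t,u,v,.012)[:2] for u,v in pts]).astype(np.float32)
r=cv2.minAreaRect(W); print("base",r)
c=cv2.boxPoints(r); e=c-np.roll(c,1,0); L=np.linalg.norm(e,axis=1); ax=e[L.argmax()]; ax=ax/np.linalg.norm(ax)*np.sign(ax[0]); print("xaxis",ax, "yaw",np.arctan2(ax[1],ax[0]))
ep=np.array(r[0])-0.1*ax; print("eye from base",ep)
# eye
e1=onz(t,344.3,249.2,.072); e2=onz(s,346.2,238.9,.072)
lug,st,_=blob(t,(8,70,60),(20,140,130),(344,246)); print("lugblob",lug,st)
print("eye top,scene",e1,e2, tri([ray(t,344.3,249.2),ray(s,346.2,238.9)]))
p=onz(t,330.9,224.2,.053); k=onz(t,327.2,235.3,.053); print("ptr",p,"mark",k,"dx",(p-k)[:2]@ax, "dy",(p-k)[:2]@[-ax[1],ax[0]],"eye->ptr", (p-e1)[:2]@ax)
ct,sa,_=blob(t,(8,140,60),(18,255,200),(223,255)); cs,sb,_=blob(s,(8,120,40),(18,255,200),(265,268))
print(ct,sa,cs,sb,"pin",tri([ray(t,*ct),ray(s,*cs)]))
```

```text
base ((0.6317235827445984, -0.0022760629653930664), (0.11576540023088455, 0.3351108133792877), 86.0009536743164)
xaxis [ 0.9975652  -0.06973986] yaw -0.06979651
eye from base [0.53196706 0.00469792]
lugblob [344.63963964 244.06756757] [337 232  15  24 222]
eye top,scene [0.5304809  0.00350833 0.072     ] [ 5.25380614e-01 -1.60101461e-04  7.20000000e-02] (array([0.52873813, 0.00114028, 0.07115832]), [np.float64(0.0030055050595706343), np.float64(0.0030055050595705303)])
ptr [0.59526321 0.04213361 0.053     ] mark [0.56567783 0.04880955 0.053     ] dx 0.029978922502005397 dy -0.004596407893746354 eye->ptr 0.061930854161055794
[221.34615385 254.13461538] [218 250   8   9  52] [264.74107143 268.30357143] [261 260   8  18 112] pin (array([0.48032793, 0.29092483, 0.11036848]), [np.float64(0.00455111475680656), np.float64(0.004551114756806594)])
```

Run:
```python
from meas import *
t=grab("top"); s=grab("scene")
for z in (.105,.11,.115): print(z,onz(t,221.35,254.1,z),onz(s,264.74,268.3,z))
# turquoise, mushroom consistency
for nt,ns in (((282,232),(292,255)),((274,269),(307,273))):
    a=blob(t,(80,100,40),(100,255,255),nt)[0]; b=blob(s,(80,100,40),(100,255,255),ns)[0]; print(a,b,tri([ray(t,*a),ray(s,*b)]))
ax=np.array([0.99757,-0.06974,0])
from scipy.spatial.transform import Rotation as R
for sg in(1,-1):
    y=sg*ax; z=np.array([0,0,-1.]); q=R.from_matrix(np.c_[np.cross(y,z),y,z]).as_quat()
    for p in((.48,.289,.25),(.48,.289,.117),(.5305,.0035,.25),(.5305,.0035,.107),(.49,.005,.107)): print(sg,q.round(4),p,np.round(manip.inverse_kinematics(p,q),3) if manip.inverse_kinematics(p,q) is not None else None)
```

```text
0.105 [0.48408605 0.29593075 0.105     ] [0.48328787 0.28471934 0.105     ]
0.11 [0.48327498 0.29480968 0.11      ] [0.47660803 0.28793518 0.11      ]
0.115 [0.48246391 0.29368861 0.115     ] [0.46992819 0.29115102 0.115     ]
[281.24489796 231.2755102 ] [292.36805556 255.375     ] (array([0.56179138, 0.16207024, 0.05763559]), [np.float64(0.0033692757308213337), np.float64(0.003369275730821212)])
[272.85714286 269.16483516] [307.23076923 272.81410256] (array([0.4647526, 0.172541 , 0.0574574]), [np.float64(0.0026476123306378827), np.float64(0.002647612330637983)])
1 [0.7313 0.682  0.     0.    ] (0.48, 0.289, 0.25) [-0.93   0.287  0.4    1.813 -0.126  1.067 -0.553]
1 [0.7313 0.682  0.     0.    ] (0.48, 0.289, 0.117) [-0.895  0.455  0.371  1.927 -0.224  0.8   -0.471]
1 [0.7313 0.682  0.     0.    ] (0.5305, 0.0035, 0.25) [-0.621  0.251  0.656  1.893 -0.175  1.055  0.037]
1 [0.7313 0.682  0.     0.    ] (0.5305, 0.0035, 0.107) [-0.521  0.454  0.563  2.013 -0.344  0.768  0.178]
1 [0.7313 0.682  0.     0.    ] (0.49, 0.005, 0.107) [-0.555  0.392  0.577  2.107 -0.319  0.727  0.158]
-1 [-0.682   0.7313  0.      0.    ] (0.48, 0.289, 0.25) [-0.458  0.293 -0.174  1.782  0.057  1.071  2.419]
-1 [-0.682   0.7313  0.      0.    ] (0.48, 0.289, 0.117) [-0.406  0.46  -0.246  1.893  0.15   0.806  2.34 ]
-1 [-0.682   0.7313  0.      0.    ] (0.5305, 0.0035, 0.25) [ 0.888  0.592 -1.308  1.805  0.609  1.23   2.474]
-1 [-0.682   0.7313  0.      0.    ] (0.5305, 0.0035, 0.107) [ 0.846  0.915 -1.328  1.929  0.99   1.167  2.194]
-1 [-0.682   0.7313  0.      0.    ] (0.49, 0.005, 0.107) [ 0.885  0.842 -1.324  2.023  0.948  1.098  2.183]
```

```bash
cat >> h.py <<'E'
Q=[0.7313,0.682,0,0]; Q=list(np.array(Q)/np.linalg.norm(Q))
E
python3 - <<'E'
from h import *
manip.movep([.481,.291,.22],Q)
print(manip.movel([.481,.291,.113],vel=.1,contact_N=6), manip.current_tcp_pos())
f0=manip.current_force(); manip.grip(0.0); print("w",manip.current_width(),manip.current_grasp_force(),f0,manip.current_force(),manip.current_t())
if manip.current_width()>.012:
    print(manip.movel([.481,.291,.22],vel=.12), manip.current_width(), manip.current_force())
    g=grab("scene"); save(g,"pics/held.png",(190,150,350,290),4.5)
E
```

```text
False [0.48149362 0.29127356 0.1136419 ]
w 0.012005149479686275 56.13583164056763 [-0.76678931 -0.73072876 -0.33861982] [ 0.53434814 -0.64776707  1.87068992] 3.975
False 0.012244026097298969 [-0.23766505  0.82275539 -2.61770181]
```

View pics/held.png

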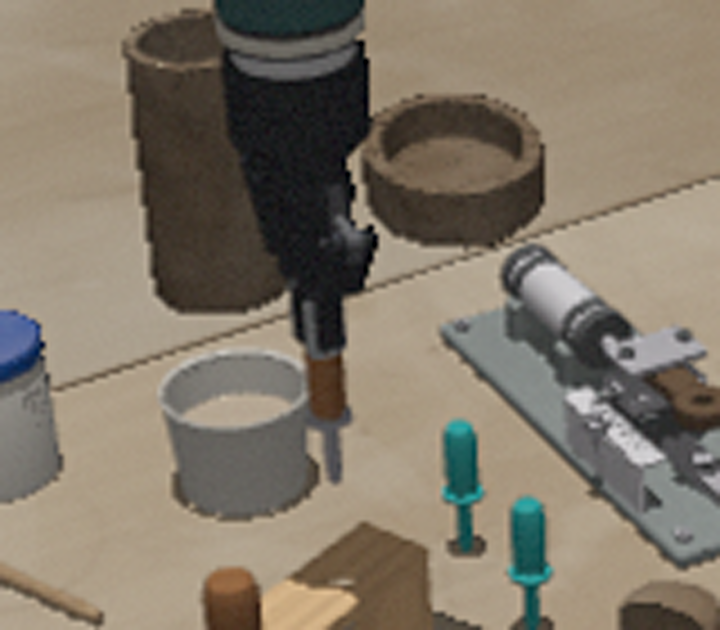

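The held view shows the pin hanging from the fingertips: collar at crop ~(330,418), tip at (335,480), fingertip ends at about (325,345). The 12 mm width and the length of visible handle suggest it is held near the top of the handle, so I'll check that numerically.

Run:
```python
from meas import *
s=grab("scene");t=grab("top"); p=manip.current_tcp_pos()
print("tcp",p,"px scene",proj(s,p),"fingertips",proj(s,p-[0,0,.017]))
for h in (.04,.05,.06,.07,.08,.09,.1): print(h,np.round(proj(s,p-[0,0,h]),1))
b=blob(s,(8,120,40),(18,255,200),(262,235)); print(b[0],b[1])
r=blob(t,(8,140,60),(18,255,200),proj(t,p-[0,0,.02])); print("top",proj(t,p-[0,0,.02]),r[0],r[1])
# collar/shank: columns of non-table in rows 236..260
hsv=cv2.cvtColor(s["pixels"],cv2.COLOR_RGB2HSV)
for v in range(222,262,2): print(v,[tuple(x) for x in hsv[v,256:272:2].tolist()][:0], ''.join('%4d'%x for x in hsv[v,252:276,1]))
```

```text
tcp [0.48055695 0.29071901 0.21910462] px scene (np.float64(259.8219922862542), np.float64(231.38018177820882)) fingertips (np.float64(260.34028202562547), np.float64(237.25841492710387))
0.04 [261.  245.1]
0.05 [261.3 248.5]
0.06 [261.6 251.8]
0.07 [261.9 255.1]
0.08 [262.2 258.5]
0.09 [262.5 261.7]
0.1 [262.8 265. ]
[262.24444444 235.52222222] [258 229   9  14  90]Traceback (most recent call last):
  File "<stdin>", line 6, in <module>
  File "meas.py", line 11, in blob
    i=min(ok,key=lambda i:np.hypot(*(c[i]-near))); return c[i],s[i],(l==i).astype(np.uint8)
ValueError: min() iterable argument is empty
```

Run:
```python
from meas import *
s=grab("scene");t=grab("top"); p=manip.current_tcp_pos()
def cr(f,q,w=32,k=12):
    u,v=map(int,proj(f,q)); im=f["pixels"][v-w:v+w,u-w:u+w]; print(u-w,v-w)
    return cv2.resize(im,None,fx=6.2,fy=6.2,interpolation=cv2.INTER_CUBIC)
a=cr(s,p-[0,0,.02]); b=cr(t,p-[0,0,.02]); cv2.imwrite("pics/held2.png",np.hstack([a,b])[:,:,::-1])
print(proj(t,p-[0,0,.02]))
```

```text
228 206
182 216
(np.float64(214.8632467419922), np.float64(248.0552095867475))
```

View pics/held2.png

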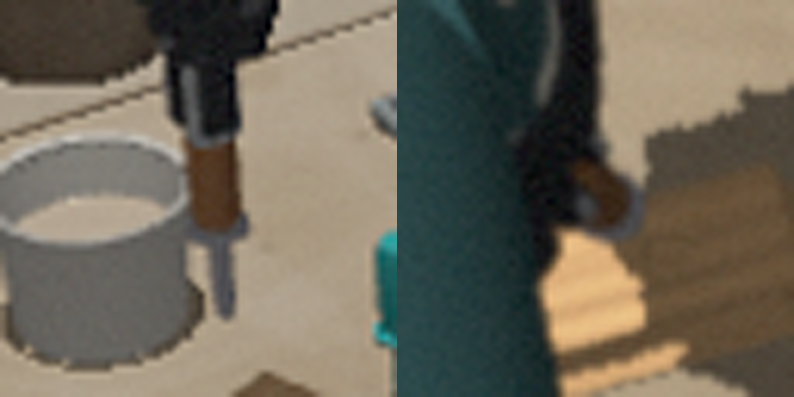

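The composite shows the pin upright under the TCP: scene side has the collar at crop (217,228) and the tip at (225,315). The fingers reach only the top ~10 mm of the handle, ending at crop y≈140. That is a poor hold, so I'll set the pin back in its hole and regrasp lower.

Run:
```python
from meas import *
s=grab("scene");t=grab("top");print("collar tri",tri([ray(t,216.4,249.6),ray(s,263,242.8)]))
print(manip.movel([.481,.291,.098],vel=.05,contact_N=5), "contact TCP",manip.current_tcp_pos(),manip.current_force(),manip.current_width())
manip.grip(0.085)
x,y,_=manip.current_tcp_pos()
print(manip.movel([.481,.291,.103],vel=.04,contact_N=4),manip.current_tcp_pos(),manip.current_force())
manip.grip(0.0); print("w",manip.current_width(),manip.current_grasp_force(),manip.current_force(),manip.current_t())
```

```text
collar tri (array([0.47849482, 0.28808229, 0.18664783]), [np.float64(0.0022220815893090875), np.float64(0.002222081589309199)])
True contact TCP [0.48107708 0.29084879 0.11322287] [-1.00812686 -0.67020861  5.63109834] 0.012501454831726294
False [0.48080085 0.29079712 0.10252799] [-0.99408185  0.07645201 -0.21643498]
w 0.01817025238452263 58.58633156865835 [-1.38908425 -0.6506565   4.59639307] 8.9667
```

Run:
```python
from meas import *
manip.grip(0.06)
print(manip.movel([.481,.291,.094],vel=.04,contact_N=4),manip.current_tcp_pos(),manip.current_force())
manip.grip(0.0); print("w",manip.current_width(),manip.current_grasp_force(),manip.current_force(),manip.current_tcp_pos(),manip.current_t())
```

```text
False [0.48073282 0.29080085 0.09351156] [ 0.11867328 -0.06341732 -0.21309293]
w 0.019193218715786175 58.79326153546572 [-0.2173014  -0.57004713  3.65346109] [0.48115809 0.29112981 0.09440698] 10.2667
```

Run:
```python
from meas import *
print(manip.movel([.481,.291,.2],vel=.12),manip.current_width(),manip.current_force())
s=grab("scene");t=grab("top"); p=manip.current_tcp_pos()
b=blob(s,(8,120,40),(18,255,200),proj(s,p-[0,0,.01])); print("tcp",p,b[0],b[1])
for h in (-.03,-.02,-.012,0,.0144,.0564): print(h,np.round(proj(s,p-[0,0,h]),1),np.round(proj(t,p-[0,0,h]),1))
a=s["pixels"][190:270,225:305]; c=t["pixels"][200:280,180:260]
cv2.imwrite("pics/held3.png",cv2.resize(np.hstack([a,c]),None,fx=5,fy=5,interpolation=cv2.INTER_CUBIC)[:,:,::-1])
```

```text
False 0.018982560914316954 [-0.27308833 -0.05991268 -0.83469603]
tcp [0.48046203 0.29065918 0.19900926] [262.76315789 239.47368421] [259 237   8   6  38]
-0.03 [259.6 227.9] [211.9 245.5]
-0.02 [259.9 231.4] [213.  246.5]
-0.012 [260.1 234.2] [213.8 247.2]
0 [260.5 238.3] [214.9 248.2]
0.0144 [260.9 243.2] [216.3 249.5]
0.0564 [262.1 257.3] [220.1 252.9]
```

View pics/held3.png

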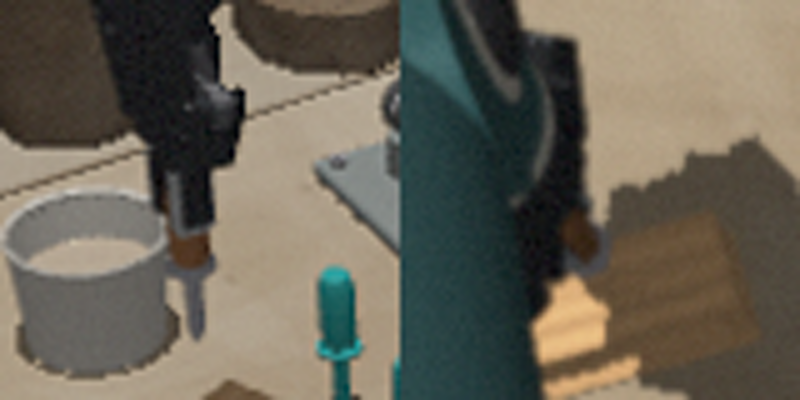

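The pin is now gripped well down the handle: collar at crop (188,268), tip at (197,340), standing upright. It projects to the expected height, about 14 mm below the TCP. I'll hover over the eye and compare the tip with the hole.

Run:
```python
from meas import *
manip.movel([.531,.0042,.2],Q,vel=.15)
manip.movel([.531,.0042,.1364],vel=.08); print(manip.current_tcp_pos(),manip.current_width(),manip.current_force(),manip.current_t())
s=grab("scene");t=grab("top"); p=manip.current_tcp_pos()
print("tip proj",proj(s,p-[0,0,.0564]),proj(t,p-[0,0,.0564]),"x+5mm",proj(s,p-[-.005,0,.0564]),"y+5",proj(s,p-[0,-.005,.0564]))
a=s["pixels"][205:265,315:375]; c=t["pixels"][210:270,315:375]
cv2.imwrite("pics/hover.png",cv2.resize(np.hstack([a,c]),None,fx=6.6,fy=6.6,interpolation=cv2.INTER_CUBIC)[:,:,::-1])
```

```text
[0.53141544 0.00413682 0.1367745 ] 0.01920999434845773 [-0.27414936  0.30868188  0.51002542] 14.4333
tip proj (np.float64(343.7249650666985), np.float64(235.88191695686126)) (np.float64(344.23305758083745), np.float64(248.10262425554137)) x+5mm (np.float64(342.73135097167176), np.float64(235.14006024872393)) y+5 (np.float64(342.28632113886533), np.float64(236.40441357215522))
```

View pics/hover.png

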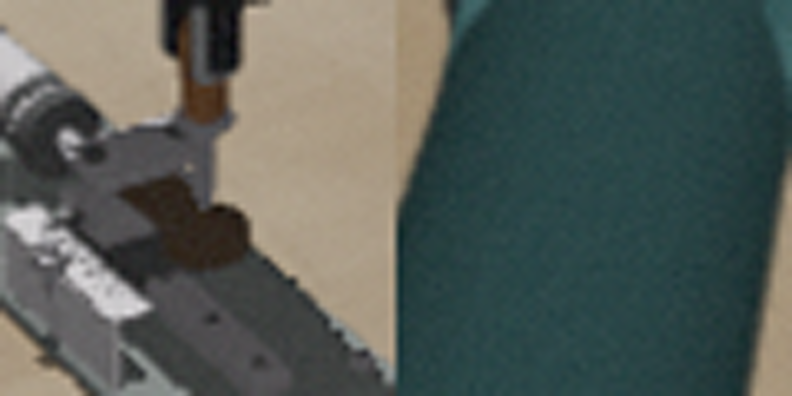

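In the hover view the tip is at scene crop ~(206,206), 8 mm above the lug. Dropped by 8 mm it lands at (207,223), against the measured eye centre at (206,224). The top view is hidden by the arm. I'll descend guarded.

Run:
```python
from meas import *
c=manip.movel([.531,.0042,.0845],vel=.035,contact_N=5)
print(c,manip.current_tcp_pos(),manip.current_width(),manip.current_force(),manip.current_t())
```

```text
True [0.53135339 0.00381873 0.08636627] 0.019315874357908647 [ 0.26516922 -0.39820416  5.12943114] 15.8583
```

Run:
```python
from meas import *
manip.pause(.4)
ax=np.array([0.99757,-0.06974,0]); p0=manip.current_tcp_pos(); p0[2]=.0863
for d in (.001,.002,.003,.005,.008,.012,.018,.024):
    manip.movel(p0-d*ax,vel=.015); manip.pause(.1); f=manip.current_force(); q=manip.current_tcp_pos()
    print(d,((p0-q)@ax).round(4),q[2].round(4),"F",f.round(2),"along",(f@ax).round(2),manip.current_width().round(4),round(manip.current_t(),2))
s=grab("scene");t=grab("top")
np.savez("pull.npz",p0=p0)
a=s["pixels"][210:270,300:360]; c=t["pixels"][205:265,305:365]
cv2.imwrite("pics/pull.png",cv2.resize(np.hstack([a,c]),None,fx=6.6,fy=6.6,interpolation=cv2.INTER_CUBIC)[:,:,::-1])
```

```text
Traceback (most recent call last):
AttributeError: 'float' object has no attribute 'round'
```

Run:
```python
from meas import *
ax=np.array([0.99757,-0.06974,0]); p0=np.array([.53135,.0038,.0863])
for d in (.002,.003,.005,.008,.012,.018,.024):
    manip.movel(p0-d*ax,vel=.015); manip.pause(.1); f=np.array(manip.current_force()); q=manip.current_tcp_pos()
    print(d,"%.4f %.4f along %.2f w %.4f t %.2f"%((p0-q)@ax,q[2],f@ax,manip.current_width(),manip.current_t()),f.round(2))
s=grab("scene");t=grab("top")
a=s["pixels"][210:270,300:360]; c=t["pixels"][205:265,305:365]
cv2.imwrite("pics/pull.png",cv2.resize(np.hstack([a,c]),None,fx=6.6,fy=6.6,interpolation=cv2.INTER_CUBIC)[:,:,::-1])
```

```text
0.002 0.0017 0.0865 along 3.52 w 0.0193 t 16.96 [ 3.51 -0.29  1.53]
0.003 0.0029 0.0864 along 2.89 w 0.0192 t 17.31 [ 2.83 -1.03  1.74]
0.005 0.0050 0.0864 along 3.50 w 0.0194 t 17.69 [ 3.43 -1.09  4.06]
0.008 0.0080 0.0864 along 3.64 w 0.0188 t 18.14 [ 3.63 -0.3   4.63]
0.012 0.0117 0.0864 along 4.79 w 0.0194 t 18.66 [ 4.72 -1.16  3.91]
0.018 0.0173 0.0865 along 5.16 w 0.0189 t 19.31 [ 5.1  -1.05  3.23]
0.024 0.0228 0.0865 along 7.04 w 0.0192 t 19.96 [ 6.97 -1.26  0.92]
```

View pics/pull.png

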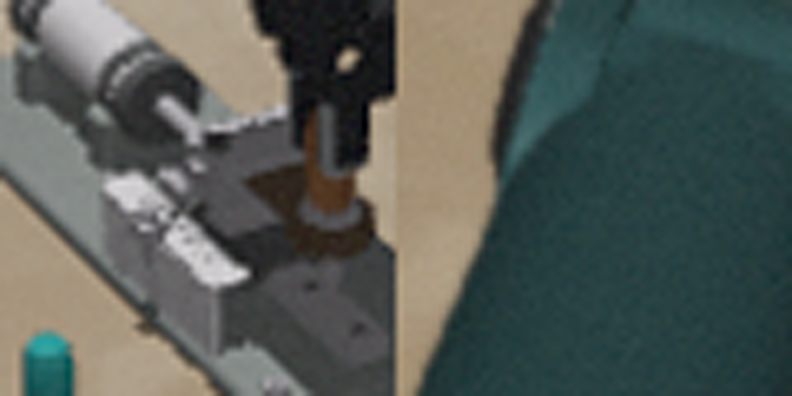

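The pull view shows the collar home on the lug at crop (330,215) and the pointer near (185,208). The clip is near (155,225), so the pointer is still short of the mark, and the top view is hidden. From here I'll use numeric intensity profiles along the ledge in the scene view, plus averaged force.

```bash
cat > prof.py <<'E'
from meas import *
ax=np.array([0.99757,-0.06974,0]); ay=np.array([.06974,.99757,0]); M=np.array([.56568,.04881,.053])
def prof(f,img,ys,xs):
    out=[]
    for y in ys:
        P=np.array([proj(f,M+x*ax+y*ay) for x in xs],np.float32)
        out.append(cv2.remap(img,P[:,0:1],P[:,1:2],cv2.INTER_CUBIC)[:,0])
    return np.array(out)
E
python3 - <<'E'
from prof import *
s=grab("scene"); now=np.mean([cv2.cvtColor(grab("scene")["pixels"],cv2.COLOR_RGB2GRAY).astype(np.float32) for _ in range(6)],0)
rest=cv2.cvtColor(cv2.imread("pics/scene0.png"),cv2.COLOR_BGR2GRAY).astype(np.float32)
F=[];
for _ in range(20): F.append(np.array(manip.current_force())@ax); manip.pause(.03)
print("F mean",np.mean(F),np.std(F),manip.current_t())
xs=np.arange(-.03,.055,.004); ys=np.arange(.008,-.027,-.003)
np.savez("rest.npz",rest=rest,now=now)
print("mark px",proj(s,M)); print("x      ",''.join('%4d'%round(x*1000) for x in xs))
for n,i in(("rest",rest),("now",now)):
    print(n)
    for y,r in zip(ys,prof(s,i,ys,xs)): print('%5d  '%round(y*1000),''.join('%4d'%v for v in r))
E
```

```text
F mean 7.124231563502592 0.5084346648899605 21.075
mark px (np.float64(324.33274123724016), np.float64(243.61505389226298))
x        -30 -26 -22 -18 -14 -10  -6  -2   2   6  10  14  18  22  26  30  34  38  42  46  50  54
rest
    8    124 149 159 140 146  93  93 122 192 160 131 121 165 182 161 152 170 175 160 147 151 151
    5    205 202 210 204 204 153  79 112 151 131 115 124 188 227 219 212 223 223 209 158 149 148
    2    214 219 228 219 221 226 142  85 111  93 125 145 190 219 224 219 219 224 227 185 152 119
   -1    217 208 220 185 210 224 188 108 139 154 121 159 189 188 211 224 218 225 226 180 138 112
   -4    197 210 206 173 179 206 180 175 162 203 186 162 200 185 165 207 221 226 209 150  97  83
   -7    196 217 197 181 192 197 170 198 184 190 195 159 205 159 119 175 219 226 211 149  81  60
  -10    179 176 183 155 160 185 178 192 192 162 169 173 188 150  92 132 182 204 193 152  89  68
  -13    106  96 100  93  85 104 106 101 116  99  85  90  99  99  82  89 129 122 122 113  85  75
  -16     47  52  48  51  44  40  45  49  46  51  43  45  47  51  72 109 138  95  70  72  67  67
 
[... 757 characters left out ...]
4 211 195 135  88  75
   -7    188 206 181 169 178 184 158 181 107  98 162 144 179 186 187 207 210 210 196 135  69  53
  -10    138 150 148 133 147 172 161 172 147  71 130 158 174 177 180 188 191 189 179 139  79  58
  -13     53  58  61  60  66  95  92  83  88  81  76 100 104 109 117 128 140 113 109 102  76  67
  -16     32  29  35  34  35  39  44  38  41  83  66  68  70  71  67  77  99  80  58  64  60  62
  -19     37  41  59  62  65  61  63  55  36  60  86  77  93 112 112 109 129 127  64  56  60  63
  -22     38  49  73  81  80  77  78  74  48  46  82  86  94 139 164 162 172 162 111  65  62  65
  -25     43  47  72  80  82  81  79  78  68  63  69  81  84 105 143 161 171 148  98  75  63  67
```

Run:
```python
from prof import *
t=grab("top"); g=cv2.cvtColor(cv2.imread("pics/top0.png"),cv2.COLOR_BGR2GRAY).astype(np.float32)
xs=np.arange(-.012,.042,.002); ys=np.arange(.02,-.019,-.0025)
print("x      ",''.join('%4d'%round(x*1000) for x in xs))
for y,r in zip(ys,prof(t,g,ys,xs)): print('%5.1f  '%(y*1000),''.join('%4d'%v for v in r))
```

```text
x        -12 -10  -8  -6  -4  -2   0   2   4   6   8  10  12  14  16  18  20  22  24  26  28  30  32  34  36  38  40  42
 20.0    144 140 138 136 138 144 147 142 136 136 139 141 141 140 139 140 141 142 141 137 139 141 140 138 137 138 138 138
 17.5    140 138 135 122 119 136 140 141 150 159 155 149 143 140 139 140 141 140 141 138 138 139 139 138 137 139 142 137
 15.0    132 116  90  72  78 103 118 142 161 162 154 144 138 137 134 134 134 133 135 136 137 135 134 134 134 137 135 136
 12.5    132 113  90  77  74  89 123 149 156 157 146 132 130 132 129 126 127 129 128 129 133 133 129 124 122 125 125 129
 10.0    174 167 153 141 120 127 143 145 131 137 145 143 151 159 162 165 172 173 164 157 158 157 151 149 153 159 160 157
  7.5    216 211 206 208 181 160 146 130 120 142 170 186 204 216 219 217 212 208 207 209 213 208 202 199 199 200 203 209
  5.0    216 213 213 219 211 183 142 120 144 185 200 209 214 217 218 216 215 216 218 217 212 207 210 217 216 215 215 215
  2.5    209 186 191 208 217 202 163 144 167 203 203 205 212 219 218 209 206 210 216 218 208 199 205 213 217 217 216 216
  0.0    21
[... 256 characters left out ...]
203 183 178 191 185 192 178 163 185 193 198 191 174 188 194 173 132  99 138 197 210 209 209 209
 -7.5    143 150 160 153 173 179 170 160 138 140 153 158 182 180 169 161 144 150 160 149 115  87 113 159 161 159 163 173
-10.0    103 118 128 114 109 105 101 101  96  95  99  99 103 102  98  98  90  88  89  84  76  76  88 102 108 112 108 104
-12.5    125 125 126 123 121 122 125 127 121 113 108 112 117 120 123 113  88  63  55  59  65  71  80  93 111 117 115 115
-15.0    126 123 125 127 127 128 129 127 128 132 130 126 124 124 124 107  82  66  60  63  71  78  85 101 116 126 127 125
-17.5    129 128 126 124 127 128 127 126 125 124 124 118 112 110 111 111 111 109 102  99 100 106 114 123 131 133 127 122
```

The top-view rest profiles put the tooth at x≈1.7 mm and the pointer at x≈29.9 mm, so the needed draw is about 28.2 mm. The scene profiles give about 20.7 mm drawn so far. I'll pull the remaining ~7.5 mm.

Run:
```python
from prof import *
p0=np.array([.53135,.0038,.0863])
for d in (.028,.0318):
    manip.movel(p0-d*ax,vel=.012); manip.pause(.3); q=manip.current_tcp_pos()
    print(d,"travel %.4f z %.4f w %.4f"%((p0-q)@ax,q[2],manip.current_width()))
F=[]
for _ in range(20): F.append(manip.current_force()); manip.pause(.02)
print("F",np.mean(F,0).round(2),"along",np.mean(F,0)@ax,manip.current_t())
s=grab("scene"); now=np.mean([cv2.cvtColor(grab("scene")["pixels"],cv2.COLOR_RGB2GRAY).astype(np.float32) for _ in range(6)],0)
xs=np.arange(-.014,.034,.002); ys=[.002,-.001,-.004,-.007,-.0085,-.010]
print("x      ",''.join('%4d'%round(x*1000) for x in xs))
for y,r in zip(ys,prof(s,now,ys,xs)): print('%5.1f  '%(y*1000),''.join('%4d'%v for v in r))
```

```text
0.028 travel 0.0264 z 0.0865 w 0.0195
0.0318 travel 0.0299 z 0.0866 w 0.0190
F [ 8.74 -1.36  0.06] along 8.812538594268378 23.0083
x        -14 -12 -10  -8  -6  -4  -2   0   2   4   6   8  10  12  14  16  18  20  22  24  26  28  30  32
  2.0    207 215 214 186 132  88  76  93  99  88  80  91 111 122 131 149 175 194 204 209 208 205 204 205
 -1.0    197 217 217 190 153 118 101 110 131 146 139 118 109 124 144 159 169 167 168 185 200 204 204 203
 -4.0    172 196 194 174 143 111 100 114 141 168 192 198 170 143 148 166 171 176 179 181 192 203 206 205
 -7.0    182 180 166 145 117  92  80  86 116 153 176 186 181 155 143 164 178 180 186 187 187 199 207 206
 -8.5    169 174 166 137 103  80  68  76 108 141 166 176 176 167 160 171 186 188 186 191 191 194 204 204
-10.0    148 155 157 138 104  75  61  68 100 130 143 152 156 156 158 166 172 178 178 177 180 186 188 188
```

The pointer dip (x≈-1.8 mm) now lines up with the tooth dip (x≈-1.9 mm). The pull is 8.8 N and the collar is still seated, so I'm handing in.

Run:
```python
from h import *
manip.pause(.3); print(manip.current_width(),manip.current_grasp_force(),np.abs(manip.current_joint_vel()).max()); print(manip.sign_off())
```

```text
0.019446344707359207 59.0461587253958 0.0014441349281633493
the job is handed in; nothing more can be done
None
```

I handed the job in with the slim pin seated in the lug's eye and still gripped at about 59 N, pulling about 8.8 N, and the pointer level with the clip's tooth to within about 1 mm by the camera. The hand-in call gave no verdict.

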